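Make up a slip-clutch pack on the build stand

TASK

Make up the slip-clutch pack on the round build stand: lay the cork-faced friction lining on the stand's raised seat first, then the bare steel drive plate, then the blue pressure plate with its hub up. Centre each one so that its edge lines up all round with the seat and the discs below, set the discs down rather than dropping or throwing them, and leave the tape roll, the red paint tin and the sanding block where they are.

Things in the scene. Friction and masses are not known exactly. Their poses are not given: they have to be found in the camera images.
- stand: Build stand, fixed to the worktop: a dark round steel flange 110 mm in diameter and 10 mm thick, with four small screw heads (10 mm wide, 5 mm high, 45 mm from the axis) and in its middle a round aluminium seat 60 mm in diameter whose top is 24 mm above the worktop. Origin: centre of the underside, on the worktop; z up.
- stand_seat (a point): Centre of the top face of the stand's seat, on the stand's axis, 24 mm above the worktop; z up. The seat has a blind 22 mm centre hole that nothing needs to enter.
- lining: Friction lining: flat disc with cork-brown faces and a thin dark core, 60 mm in diameter, 16 mm thick, with a 22 mm centre hole, 0.12 kg. Lies flat and loose on the worktop. Origin: centre of the underside; z is its axis, up at the start.
- drive_plate: Drive plate: flat bare steel disc with six dimples, 60 mm in diameter, 14 mm thick, with a 22 mm centre hole, 0.25 kg. Lies flat and loose on the worktop. Origin: centre of the underside; z is its axis, up at the start.
- pressure_plate: Pressure plate: blue round flange 60 mm in diameter and 12 mm thick with a round hub 34 mm in diameter on top, standing up to 42 mm above the underside, 0.25 kg. Stands loose on the worktop, hub up. Origin: centre of the underside; z is its axis, up at the start. Easily gripped by the hub.
- spindle_grey: Fixed obstacle of the place: bare grey upright rod, 34 mm thick, top 0.31 m above the worktop, left of the stand. Origin on its axis, 35 mm below the worktop.
- spindle_tri_right: Fixed obstacle of the place: upright spindle hung with three red and black handles, right of and beyond the stand. It fills about 90 mm to either side of its origin in x and 75 mm in y, from 0.09 m to 0.42 m above the worktop. Origin on its axis, 35 mm below the worktop.
- tape_roll_green: Bystander: green masking tape roll lying flat, 90 mm across, 18 mm high. Origin: centre of the underside.
- paint_tin_red: Bystander: red paint tin, 72 mm across, 86 mm high. Origin: centre of the underside.
- sanding_block: Bystander: yellow and green sanding block, 42 x 75 x 26 mm, long side along its own y. Origin: centre of the underside.
Mind the look-alikes: they are no part of the job. Leave any purple look-alike of the stand alone. Leave any orange look-alike of the lining alone.

How it is judged:
By the outcome, as a careful person would: the job done as asked, in the order asked, and still so for the second after the job is handed in, with the robot touching nothing.
It also fails if it takes over 72 s, if anything falls off the work surface, if the arm or the gripper's body presses on something with over 40 N, if the wrist force passes 120 N, or if a joint passes its speed limit or range.

ROBOT

A 7-joint arm with a two-finger parallel gripper is mounted at the origin on a cart in front of the work surface, level with it; the furniture and walls round the work are solid. World frame = base frame: x ahead of the robot, y to its left, z up, the work surface at z = 0. Lengths are in m, angles in rad, forces in N, time in s.
With the tool pointing down it reaches from about 0.4 to 0.9 m from the base axis. Payload 5.6 kg.
Tool frame: the origin (TCP) lies on the centre line of the jaws, within the pads' length; the fingertips stand 19 mm ahead of it and the grasp point (between the pads) is the TCP; z points along the fingers, y is the line along which they close (so a half turn about z gives the same grasp; the last joint's range is limited). The gripper opens to 92 mm and grips with 3 to 60 N. Pads are 20 mm wide; open, the fingers measure 128 mm over their backs; the gripper's body (75 mm by 189 mm) begins 69 mm behind the grasp point.
Start: joints at [-1.379, 0.468, -0.012, 1.603, 0.006, 1.071, -0.056], TCP at [0.151, 0.632, 0.234] pointing down, gripper open.
Joint ranges: [-2.53, 2.53], [-0.31, 2.02], [-1.57, 1.55], [0.28, 2.44], [-1.29, 4.43], [0.15, 1.84], [-2.92, 2.92]. Speed limits (rad/s): [2.57, 2.57, 3.14, 3.14, 3.14, 3.14, 3.14].

INTERFACE

Orientations are given as a unit quaternion [w, x, y, z].
In Python, from bench import get_state, eyes, r, models gives the robot as it stands. The module is installed in compiled form; this text tells all that it offers.
- The arm moves only by the shell command python3 -m pendant 'ROWS'. ROWS is text: rows parted by semicolons, each of 7 numbers parted by spaces: the opening, from -1 (shut) to 1 (fully open), then the shift along the world's x, y, z in units of 30 mm (1.0 is 30 mm), then the turn, a rotation vector about the world's x, y, z in units of 6 degrees (1.0 is 6 degrees). A call has 1 to 10 rows; each row shifts and turns the commanded pose from where the row before left it; what a row does not reach is not made up. A row lasts 1/10 s, in which the tool goes at most 50 mm and 8.59 degrees, less where a joint would pass 70% of its speed; a pose out of reach is approached as far as the arm can. A call is refused whole if a number of a shift passes 1 or a number of a turn 1, either way. A call with a gripper value outside its range is refused whole. The fingers move at their own pace and stop on an object; the grip force is fixed at half the most. Time passes only in rows, so rows that do not move let the fingers close. It gives the time, the measured TCP pose, the force, the opening and the grip force at its end, in the units of the state.
- get_state(): the state, without advancing time (a new reading comes with each control period).
- eyes.capture(name): name is "scene" or "top" or "wrist"; returns the picture (420x560x3 uint8, red, green, blue); there is no depth.
- eyes.get_calibration(name): a dict with "fx", "fy", "cx", "cy" (pixels), "extrinsics" (4x4, takes a point from camera to world coordinates). Camera axes: x right, y up, looking along -z (the intrinsics and any distortion apply to the point x, -y, -z); pixel columns grow to the right and rows downward; lengths in m; the calibration is good to about 2 mm. The wrist camera is an equidistant fisheye: a pixel r from the principal point sees the ray r / f radians off the axis. A picture is of the moment at which its call begins: read the wrist's pose just before it. get_calibration takes no time and is no camera call; for the wrist camera it gives the pose at the moment of the call.
- r.job_done(): hands the job in; it is judged then, once.
Trained networks look in the newest picture that a camera, given by its name, has taken for a name from the list of things; names that differ only in an ending like _2 or _b are one class to them, and where a whole thing is asked for, a point or a joint stands for the part that bears it (a point fixed in the world has none). Each returns a list of dicts, best first, with "score" (0 to 1); they miss things now and then, are a little off and sometimes report something else, mostly with a low value. They report only what shows in the picture. A call takes as long as a camera call. They do not tell look-alikes from the thing itself.
- models.cut_out(camera, query): "pixels" (420x560 bool, what is visible of it) and "extent" ([centre column, centre row, width, height] in pixels, round what is visible of it).
The state is a dict: "t": time; "qpos": joint angles; "qd": joint speeds; "effort": joint torques, N m; "tool_pos": TCP position; "tool_rot": TCP orientation; "force": force on the tool from outside, world axes, zero at the start; "ft_torque": the same for the moment, N m; "gripper_width": finger opening in m; "grasp_force": force on a finger pad.
Only numpy, scipy, OpenCV 4.12 (cv2) and the standard library are available. Lean on these libraries where they do the work, as an engineer would, in place of code of your own. Each camera call takes 0.05 s, during which the arm holds its last target. There are 200 camera calls.

## Working session

There is one attempt and no reset: what is moved stays moved. The work goes in short steps, Python scripts to look and compute and a shell command to move; the robot and the scene stay as the last step left them, time stands still between calls to the robot, and variables do not carry over. Pictures are saved under pics/ and viewed, at most 13 in all, crops included, and the job is handed in when it is done.

```bash
mkdir -p pics; python3 - <<'E'
from bench import get_state, eyes
import cv2,numpy as np
for n in("scene","top"):
    p=eyes.capture(n); cv2.imwrite(f"pics/{n}0.png",p[:,:,::-1]); c=eyes.get_calibration(n); print(n,{k:np.round(v,4).tolist() if k!='x' else v for k,v in c.items() if not isinstance(v,str)})
s=get_state();print(s['t'],s['tool_pos'],s['tool_rot'],s['force'],s['gripper_width'])
E
```

```text
scene {'fx': 523.5894, 'fy': 523.5894, 'cx': 276.5076, 'cy': 206.5499, 'extrinsics': [[-0.1436, 0.8589, -0.4916, -0.1841], [-0.9896, -0.1266, 0.0679, 0.2916], [-0.0039, 0.4962, 0.8682, 1.3611], [0.0, 0.0, 0.0, 1.0]]}
top {'fx': 399.7736, 'fy': 399.7736, 'cx': 282.0758, 'cy': 210.39, 'extrinsics': [[-0.0193, 0.9898, -0.1408, 0.4111], [-0.9998, -0.018, 0.0101, 0.1787], [0.0075, 0.141, 0.99, 1.182], [0.0, 0.0, 0.0, 1.0]]}
0.1 [0.15119007 0.63169081 0.23275147] [-3.06386815e-05  1.17181660e-01  9.93110191e-01 -7.78583270e-04] [ 1.2280599  -0.06012864 -0.39471617] 0.09194263775219408
```

View pics/scene0.png

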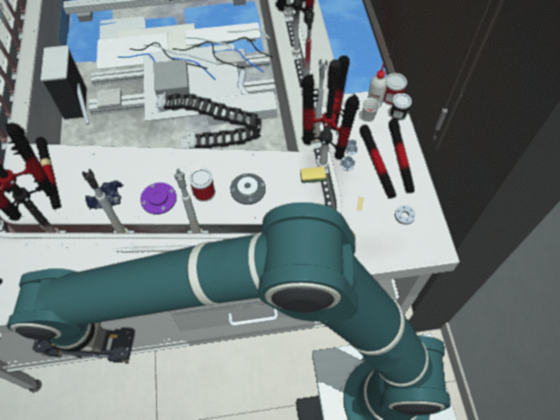

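View pics/top0.png

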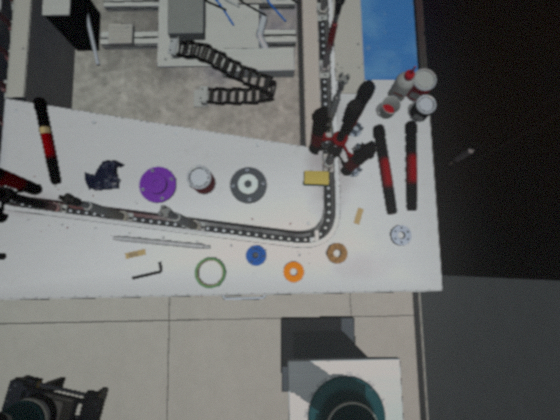

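```bash
cat > h.py <<'E'
from bench import get_state, eyes, models
import cv2,numpy as np
def ray(n,u,v,cal=None):
    c=cal or eyes.get_calibration(n); E=np.array(c['extrinsics'])
    a=np.array([(u-c['cx'])/c['fx'],(v-c['cy'])/c['fy']])
    if n=='wrist':
        t=np.hypot(*a); d=np.array([*(a/max(t,1e-9)*np.sin(t)),np.cos(t)])
    else: d=np.array([*a,1.])
    return E[:3,3],E[:3,:3]@(d*[1,-1,-1])
def at(n,u,v,z,cal=None):
    o,d=ray(n,u,v,cal); return o+d*(z-o[2])/d[2]
def proj(n,P,cal=None):
    c=cal or eyes.get_calibration(n); E=np.array(c['extrinsics'])
    q=(np.atleast_2d(P)-E[:3,3])@E[:3,:3]*[1,-1,-1]
    if n=='wrist':
        r=np.linalg.norm(q[:,:2],axis=1); s=(np.arctan2(r,q[:,2])/np.maximum(r,1e-9))[:,None]; a=q[:,:2]*s
    else: a=q[:,:2]/q[:,2:]
    return a*[c['fx'],c['fy']]+[c['cx'],c['cy']]
E
python3 - <<'E'
from h import *
p=eyes.capture("top")
for q,z in [("stand",.012),("lining",.012),("drive_plate",.01),("pressure_plate",.015),("spindle_grey",.0),("spindle_tri_right",0),("tape_roll_green",.01),("paint_tin_red",.05),("sanding_block",.02)]:
    for d in models.cut_out("top",q)[:3]:
        e=d['extent']; print(q,round(d['score'],2),np.round(e,1),at("top",e[0],e[1],z).round(4))
print(proj("top",[[.4,0,0],[.4,.3,0]]))
c=p[140:300,140:430,::-1]
cv2.imwrite("pics/crop.png",cv2.resize(c,None,fx=2.7,fy=2.7,interpolation=cv2.INTER_CUBIC))
E
```

```text
stand 0.75 [159.2 184.6  38.5  37.6] [0.6617 0.531  0.012 ]
stand 0.58 [248.2 184.2  38.3  40.2] [0.6582 0.2662 0.012 ]
lining 0.77 [293.2 273.4  13.1  23.9] [0.3929 0.1381 0.012 ]
lining 0.58 [338.8 252.9  25.1  22.4] [0.4494 0.0038 0.012 ]
drive_plate 0.86 [401.8 234.9  17.9  18.6] [ 0.4986 -0.1841  0.01  ]
pressure_plate 0.65 [256.9 254.2  19.5  19. ] [0.45   0.2423 0.015 ]
spindle_tri_right 0.59 [210.1 271.3  27.9  33.6] [0.4035 0.3802 0.    ]
tape_roll_green 0.79 [210.1 273.1  35.5  35.7] [0.3984 0.3784 0.01  ]
paint_tin_red 0.75 [203.1 179.8  26.3  31.9] [0.6655 0.3934 0.05  ]
sanding_block 0.6 [314.6 177.8  25.9  14.5] [0.6725 0.0683 0.02  ]
sanding_block 0.5 [249.2 186.9  36.8  37.1] [0.6484 0.2627 0.02  ]
sanding_block 0.47 [339.6 252.8  22.6  21.9] [0.4493 0.0027 0.02  ]
[[340.15823411 269.96434258]
 [237.59453385 271.96985999]]
```

View pics/crop.png

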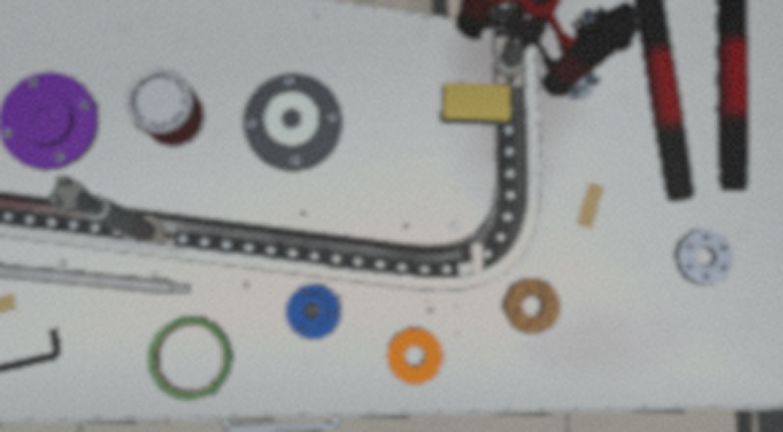

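Candidates in the top image: the lining could be brown (337,253) or orange (293,271), and brown is the right one. The stand could be grey (248,184) or purple (157,184), and grey is the right one. The drive plate (401,235) and pressure plate (256,255) have no rivals. The crop confirms these choices.

```bash
python3 -m pendant '1 0.5 -1 0 0 0 0;1 0.5 -1 0 0 0 0;1 0.5 -1 0 0 0 0;1 0.5 -1 0 0 0 0;1 0.5 -1 0 0 0 0;1 0.5 -1 0 0 0 0;1 0.5 -1 0 0 0 0;1 0.5 -1 0 0 0 0;1 0.5 -1 0 0 0 0;1 0.5 -1 0 0 0 0'; python3 -m pendant '1 0.5 -1 0 0 0 0;1 0.5 -1 0 0 0 0;1 0.5 -1 0 0 0 0;1 0.5 -1 0 0 0 0;1 0.5 -1 0 0 0 0;1 0.5 -1 0 0 0 0;1 0.5 -1 0 0 0 0;1 0.5 -1 0 0 0 0;1 0.5 -1 0 0 0 0;1 0.4 -1 0 0 0 0'; python3 -m pendant '1 0 -0.4 -0.5 0 0 0;1 0 -0.3 -0.5 0 0 0;1 0 0 0 0 0 0;1 0 0 0 0 0 0'
python3 - <<'E'
from h import *
s=get_state();print(s['tool_pos'],s['tool_rot'],s['qpos'])
p=eyes.capture("wrist");c=eyes.get_calibration("wrist");print(np.round(c['extrinsics'],3).tolist(),c['fx'],c['cx'],c['cy'])
cv2.imwrite("pics/w1.png",p[:,:,::-1])
E
```

```text
t: 1.6
tool_pos: [0.3018, 0.331, 0.2339]
tool_rot: [0.0, 0.117, 0.993, 0.0]
force: [1.0, 0.8, 0.6]
gripper_width: 0.0918
grasp_force: 0.0
t: 2.6
tool_pos: [0.4491, 0.0309, 0.234]
tool_rot: [0.001, 0.117, 0.993, 0.0]
force: [0.7, 0.9, -1.0]
gripper_width: 0.0922
grasp_force: 0.0
t: 3.0
tool_pos: [0.4483, 0.0114, 0.2039]
tool_rot: [-0.0, 0.117, 0.993, 0.0]
force: [0.3, 0.1, 0.4]
gripper_width: 0.0918
grasp_force: 0.0
[0.4483226  0.01141347 0.20385703] [-3.72556505e-05  1.17248447e-01  9.93102612e-01  5.34147809e-05] [-0.51053056  0.16233972  0.45533629  2.12954287 -0.09342507  0.86821386
  1.33583509]
[[0.233, -0.929, -0.288, 0.366], [0.972, 0.223, 0.069, 0.032], [0.0, -0.296, 0.955, 0.355], [0.0, 0.0, 0.0, 1.0]] 325.19226210127806 276.4068237816635 211.52250081589872
```

View pics/w1.png

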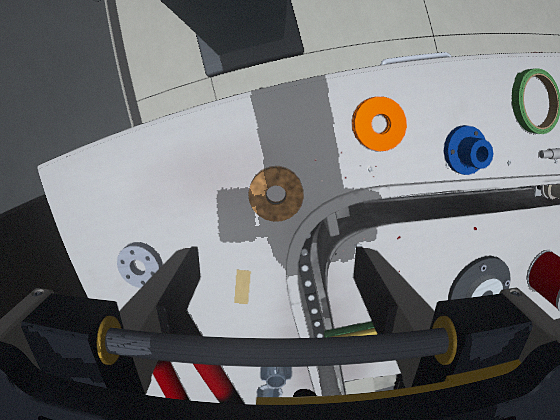

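The wrist view shows the lining at (276,194), drive plate at (139,265), orange look-alike at (379,124), pressure plate at (467,150) and stand partly in view at (485,285).

```bash
cat >> h.py <<'E'
def ring(x,y,z,r,k=64):
    a=np.linspace(0,2*np.pi,k,False); return np.c_[x+r*np.cos(a),y+r*np.sin(a),np.full(k,z)]
def sil(n,x,y,parts,cal):
    m=np.zeros((420*4,560*4),np.uint8)
    for r,z0,z1 in parts:
        pts=proj(n,np.r_[ring(x,y,z0,r),ring(x,y,z1,r)],cal)
        cv2.fillConvexPoly(m,cv2.convexHull((pts*4+1.5).round().astype(np.int32)),1)
    M=cv2.moments(m,True); return np.array([M['m10']/M['m00'],M['m01']/M['m00']])/4-.375,M['m00']/16
def fit(n,mask,x,y,parts,cal=None):
    """position whose silhouette centroid/area matches the (hole-filled) mask"""
    cal=cal or eyes.get_calibration(n)
    cs,_=cv2.findContours(mask.astype(np.uint8),0,2); f=np.zeros((420,560),np.uint8)
    cv2.drawContours(f,[cv2.convexHull(max(cs,key=cv2.contourArea))],-1,1,-1)
    M=cv2.moments(f,True); t=np.array([M['m10'],M['m01']])/M['m00']
    z=max(q[2] for q in parts)/2
    for _ in range(6):
        s,a=sil(n,x,y,parts,cal); d=at(n,*t,z,cal)-at(n,*s,z,cal); x+=d[0]; y+=d[1]
    return np.round([x,y],4),round(M['m00']/a,3)
P=dict(lining=[(.03,0,.016)],drive_plate=[(.03,0,.014)],pressure_plate=[(.03,0,.012),(.017,0,.042)],stand=[(.055,0,.01),(.03,0,.024)])
E
python3 - <<'E'
from h import *
G=dict(lining=(.449,.01),drive_plate=(.4986,-.184),pressure_plate=(.45,.242),stand=(.658,.266))
for n in("wrist","top"):
    eyes.capture(n); cal=eyes.get_calibration(n)
    for q in P:
        if (n,q)==("wrist","stand"): continue
        for d in models.cut_out(n,q):
            x,y=G[q]; (f,a)=fit(n,d['pixels'],x,y,P[q],cal)
            if np.hypot(*(f-G[q]))<.05: print(n,q,round(d['score'],2),f,"area ratio",a)
E
```

```text
wrist lining 0.78 [0.4496 0.0102] area ratio 1.015
wrist drive_plate 0.97 [ 0.4971 -0.1814] area ratio 0.898
wrist pressure_plate 0.61 [0.4479 0.2465] area ratio 0.953
top lining 0.68 [0.4689 0.0074] area ratio 0.231
top pressure_plate 0.86 [0.4488 0.2455] area ratio 1.075
```

```bash
python3 -m pendant '1 0.04 -0.04 -1 0 0 0;1 0 0 -1 0 0 0;1 0 0 -1 0 0 0;1 0 0 -1 0 0 0;1 0 0 -0.8 0 0 0;1 0 0 -0.6 0 0 0;1 0 0 -0.4 0 0 0;1 0 0 -0.25 0 0 0;1 0 0 0 0 0 0;1 0 0 0 0 0 0'; python3 -m pendant '-1 0 0 0 0 0 0;-1 0 0 0 0 0 0;-1 0 0 0 0 0 0;-1 0 0 0 0 0 0;-1 0 0 0 0 0 0;-1 0 0 0 0 0 0'
```

```text
t: 4.5
tool_pos: [0.4499, 0.01, 0.0226]
tool_rot: [0.0, 0.117, 0.993, 0.0]
force: [0.2, -0.1, 0.5]
gripper_width: 0.092
grasp_force: 0.0
t: 5.1
tool_pos: [0.4496, 0.0101, 0.0223]
tool_rot: [0.0, 0.117, 0.993, 0.0]
force: [-0.6, 0.7, 3.9]
gripper_width: 0.059
grasp_force: 30.0
```

```bash
python3 -m pendant '-1 0 0 0.5 0 0 0;-1 0 0 1 0 0 0;-1 0 0 1 0 0 0;-1 0.3 0.4 1 0 0 0;-1 0.7 0.9 1 0 0 0;-1 0.8 1 0.4 0 0 0;-1 0.8 1 0 0 0 0;-1 0.8 1 0 0 0 0;-1 0.8 1 0 0 0 0;-1 0.8 1 0 0 0 0'; python3 -m pendant '-1 0.8 1 0 0 0 0;-1 0.6 0.7 0 0 0 0;-1 0.5 0.3 0 0 0 0;-1 0.3 0.2 0 0 0 0;-1 0.0 0 0 0 0 0;-1 0 0 0 0 0 0'
python3 - <<'E'
from h import *
p=eyes.capture("wrist");cal=eyes.get_calibration("wrist");print(get_state()['tool_pos'],get_state()['qpos'].round(2) )
for d in models.cut_out("wrist","stand"): print(d['score'],d['extent'],fit("wrist",d['pixels'],.658,.266,P['stand'],cal))
cv2.imwrite("pics/w2.png",p[:,:,::-1])
eyes.capture("top")
for d in models.cut_out("top","stand"): print(d['score'],d['extent'],fit("top",d['pixels'],.658,.266,P['stand']))
E
```

```text
t: 6.1
tool_pos: [0.5998, 0.2002, 0.1685]
tool_rot: [-0.0, 0.117, 0.993, -0.0]
force: [0.6, -0.2, -1.3]
gripper_width: 0.059
grasp_force: 30.0
t: 6.7
tool_pos: [0.6648, 0.2644, 0.1682]
tool_rot: [-0.001, 0.117, 0.993, -0.001]
force: [-0.3, 0.8, -2.0]
gripper_width: 0.0591
grasp_force: 30.0
[0.66470898 0.26422608 0.16848361] [-0.68  0.66  0.38  1.5  -0.27  1.04  1.11]
0.96 [277.4, 185.0, 107.3, 100.0] (array([0.6534, 0.2685]), 0.909)
0.85 [505.0, 149.1, 70.0, 91.6] (array([0.6644, 0.5385]), 0.987)
0.59 [422.7, 183.4, 98.0, 88.9] (array([0.6845, 0.4236]), 0.879)
0.84 [157.3, 186.1, 39.6, 35.0] (array([0.6645, 0.5357]), 1.006)
```

View pics/w2.png

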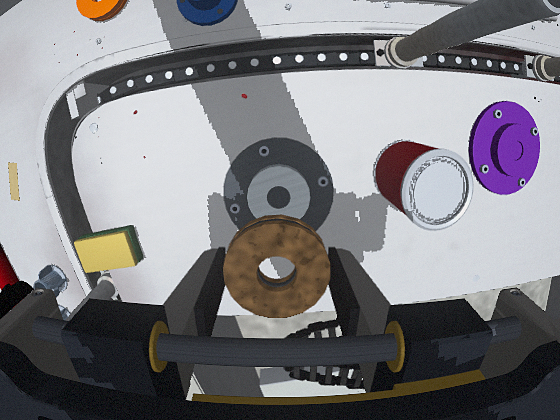

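The picture shows the seat at (278,197), partly behind the held lining, whose hole is at (276,268). I'll fit the rims by edges.

```bash
cat >> h.py <<'E'
from scipy.optimize import minimize
def edgefit(n,img,x,y,circles,cal,occ=None,span=.008):
    """max mean contrast across projected circles (r,z); occ: bool mask of pixels to skip"""
    g=cv2.GaussianBlur(img,(0,0),0.8).astype(np.float32)
    def samp(p):
        return cv2.remap(g,p[:,0].astype(np.float32)[None],p[:,1].astype(np.float32)[None],1)[0]
    def score(v):
        s=0
        for r,z in circles:
            c=proj(n,ring(*v,z,r,120),cal); o=c-proj(n,[[*v,z]],cal); o/=np.linalg.norm(o,axis=1)[:,None]
            ok=np.ones(len(c),bool)
            if occ is not None:
                q=c.round().astype(int); q[:,0]=q[:,0].clip(0,559); q[:,1]=q[:,1].clip(0,419); ok=~occ[q[:,1],q[:,0]]
            s-=np.abs(samp(c+1.5*o)-samp(c-1.5*o)).sum(1)[ok].mean()
        return s
    gx=np.arange(-span,span+1e-9,.001)
    b=min(((score((x+a,y+c)),x+a,y+c) for a in gx for c in gx))
    m=minimize(score,b[1:],method='Nelder-Mead',options=dict(initial_simplex=[b[1:],(b[1]+.0007,b[2]),(b[1],b[2]+.0007)],xatol=2e-5))
    return np.round(m.x,4),round(-m.fun,1)
E
python3 - <<'E'
from h import *
p=cv2.imread("pics/w2.png");cal=eyes.get_calibration("wrist");T=get_state()['tool_pos']
occ=np.zeros((420,560),bool); occ[:, :]=False
o=np.zeros((420,560),np.uint8); cv2.circle(o,(277,268),62,1,-1); o[245:]=1; occ=o>0
for cs in ([(.055,.01)],[(.03,.024)],[(.011,.024)],[(.055,.01),(.03,.024),(.011,.024)]): print("stand",edgefit("wrist",p,.658,.267,cs,cal,occ))
zb=T[2]-.0223
oc=np.zeros((420,560),bool);oc[:, :228]=1;oc[:,326:]=1
for cs in ([(.03,zb+.016)],[(.011,zb+.016)],[(.03,zb+.016),(.011,zb+.016)]): print("disc",edgefit("wrist",p,T[0],T[1],cs,cal,oc))
print(T)
p=eyes.capture("top"); c=eyes.get_calibration("top")
print(edgefit("top",p,.498,-.183,[(.03,.014),(.011,.014)],c))
print(edgefit("top",p,.449,.246,[(.03,.012)],c))
E
```

```text
stand (array([0.6583, 0.268 ]), np.float64(252.6))
stand (array([0.6583, 0.268 ]), np.float64(196.6))
stand (array([0.6585, 0.2679]), np.float64(222.3))
stand (array([0.6583, 0.268 ]), np.float64(670.9))
disc (array([0.6644, 0.2648]), np.float64(198.1))
disc (array([0.6568, 0.2668]), np.float64(138.8))
disc (array([0.6647, 0.2648]), np.float64(311.9))
[0.66505586 0.26442379 0.16925768]
(array([ 0.4991, -0.174 ]), np.float64(145.3))
(array([0.435 , 0.2429]), np.float64(42.0))
```

```bash
python3 -m pendant '-1 -0.21 0.11 -0.5 0 0 0;-1 0 0 -1 0 0 0;-1 0 0 -1 0 0 0;-1 0 0 -0.7 0 0 0;-1 0 0 -0.4 0 0 0;-1 0 0 -0.2 0 0 0;-1 0 0 -0.1 0 0 0;-1 0 0 0 0 0 0;-1 0 0 0 0 0 0'; python3 -m pendant '-1 0 0 -0.05 0 0 0;-1 0 0 -0.05 0 0 0;-1 0 0 0 0 0 0;-1 0 0 0 0 0 0'
```

```text
t: 7.85
tool_pos: [0.6599, 0.2685, 0.0533]
tool_rot: [0.001, 0.117, 0.993, 0.0]
force: [-0.2, -0.9, -0.9]
gripper_width: 0.0592
grasp_force: 30.0
t: 8.25
tool_pos: [0.6592, 0.2683, 0.0491]
tool_rot: [0.0, 0.117, 0.993, 0.0]
force: [-0.3, -0.8, -0.8]
gripper_width: 0.059
grasp_force: 30.0
```

```bash
python3 -m pendant '-1 -0.02 -0.02 -0.04 0 0 0;-1 0 0 -0.03 0 0 0;-1 0 0 -0.02 0 0 0;-1 0 0 0 0 0 0;-1 0 0 0 0 0 0'; python3 -m pendant '-1 0 0 -0.015 0 0 0;-1 0 0 0 0 0 0';python3 -m pendant '-1 0 0 0 0 0 0'
```

```text
t: 8.75
tool_pos: [0.6585, 0.2676, 0.0465]
tool_rot: [-0.0, 0.117, 0.993, -0.0]
force: [-0.7, -0.6, -0.4]
gripper_width: 0.0592
grasp_force: 30.0
t: 8.95
tool_pos: [0.6586, 0.2676, 0.0464]
tool_rot: [-0.0, 0.117, 0.993, 0.0]
force: [-3.0, -0.7, 3.7]
gripper_width: 0.0594
grasp_force: 30.0
t: 9.05
tool_pos: [0.6586, 0.2676, 0.0464]
tool_rot: [-0.0, 0.117, 0.993, 0.0]
force: [-3.0, -1.7, 5.4]
gripper_width: 0.059
grasp_force: 30.0
```

```bash
python3 -m pendant '-0.2 0 0 0 0 0 0;0.6 0 0 0 0 0 0;1 0 0 0 0 0 0;1 0 0 0 0 0 0;1 0 0 0 0 0 0;1 0 0 0.5 0 0 0;1 0 0 1 0 0 0;1 0 0 1 0 0 0;1 0 0 1 0 0 0;1 0 0 1 0 0 0'; python3 -m pendant '1 0 0 0.5 0 0 0;1 0 0 0 0 0 0;1 0 0 0 0 0 0'
python3 - <<'E'
from h import *
p=eyes.capture("wrist");cal=eyes.get_calibration("wrist");print(get_state()['tool_pos'])
cv2.imwrite("pics/w3.png",p[:,:,::-1])
print("flange",edgefit("wrist",p,.6583,.268,[(.055,.01)],cal,span=.004))
for cs in ([(.03,.040)],[(.011,.040)]): print("disc",edgefit("wrist",p,.6583,.268,cs,cal,span=.006))
E
```

```text
t: 10.05
tool_pos: [0.6588, 0.2676, 0.1835]
tool_rot: [0.001, 0.117, 0.993, 0.0]
force: [0.1, -0.4, -0.1]
gripper_width: 0.092
grasp_force: 0.0
t: 10.35
tool_pos: [0.658, 0.2676, 0.1953]
tool_rot: [-0.0, 0.117, 0.993, -0.0]
force: [-0.2, 0.5, -0.6]
gripper_width: 0.0918
grasp_force: 0.0
[0.65764833 0.26744952 0.19435672]
flange (array([0.6564, 0.2678]), np.float64(219.5))
disc (array([0.6565, 0.2679]), np.float64(68.0))
disc (array([0.6574, 0.2675]), np.float64(67.1))
```

View pics/w3.png

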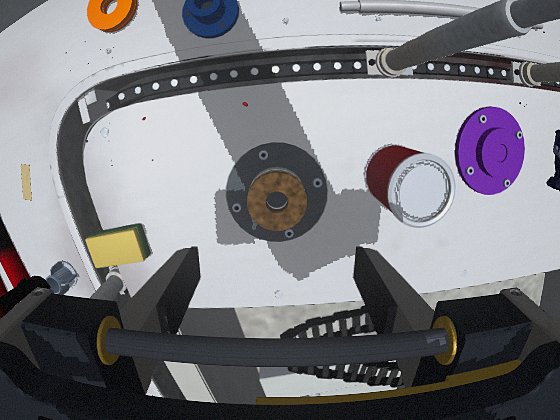

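```bash
python3 -m pendant '1 -0.7 -0.5 0 0 0 0;1 -0.8 -0.9 0 0 0 0;1 -0.8 -1 0 0 0 0;1 -0.8 -1 0 0 0 0;1 -0.8 -1 0 0 0 0;1 -0.7 -1 0 0 0 0;1 -0.5 -1 0 0 0 0;1 -0.2 -1 0 0 0 0;1 0 -1 0 0 0 0;1 0 -1 0 0 0 0'; python3 -m pendant '1 0 -1 0 0 0 0;1 0 -1 0 0 0 0;1 0 -1 0 0 0 0;1 0 -1 0 0 0 0;1 0 -1 0 0 0 0;1 0 -0.6 0 0 0 0;1 0 0 0 0 0 0;1 0 0 0 0 0 0;1 0 0 0 0 0 0'
python3 - <<'E'
from h import *
p=eyes.capture("wrist");cal=eyes.get_calibration("wrist");print(get_state()['tool_pos'],get_state()['qpos'].round(2))
cv2.imwrite("pics/w4.png",p[:,:,::-1])
for d in models.cut_out("wrist","drive_plate"): print(round(d['score'],2),d['extent'],fit("wrist",d['pixels'],.498,-.183,P['drive_plate'],cal))
print(edgefit("wrist",p,.498,-.182,[(.03,.014),(.011,.014)],cal))
print(edgefit("wrist",p,.498,-.182,[(.011,.014)],cal,span=.005))
E
```

```text
t: 11.4
tool_pos: [0.4982, -0.0154, 0.1946]
tool_rot: [-0.001, 0.117, 0.993, -0.0]
force: [1.1, -0.3, -0.1]
gripper_width: 0.0919
grasp_force: 0.0
t: 12.3
tool_pos: [0.4994, -0.1807, 0.1952]
tool_rot: [-0.001, 0.116, 0.993, 0.0]
force: [0.8, -0.2, 0.4]
gripper_width: 0.0921
grasp_force: 0.0
[ 0.49952882 -0.18063578  0.19538241] [-0.17  0.34  0.56  1.96 -0.23  0.91  1.84]
0.85 [276.9, 194.3, 54.9, 54.6] (array([ 0.4994, -0.1803]), 1.0)
(array([ 0.4967, -0.1799]), np.float64(187.0))
(array([ 0.4957, -0.1796]), np.float64(90.5))
```

```bash
python3 -m pendant '1 -0.01 0.02 -1 0 0 0;1 0 0 -1 0 0 0;1 0 0 -1 0 0 0;1 0 0 -1 0 0 0;1 0 0 -0.8 0 0 0;1 0 0 -0.5 0 0 0;1 0 0 -0.3 0 0 0;1 0 0 -0.17 0 0 0;1 0 0 0 0 0 0;1 0 0 0 0 0 0'; python3 -m pendant '-1 0 0 0 0 0 0;-1 0 0 0 0 0 0;-1 0 0 0 0 0 0;-1 0 0 0 0 0 0;-1 0 0 0 0 0 0;-1 0 0 0 0 0 0'
```

```text
t: 13.4
tool_pos: [0.4999, -0.1819, 0.0236]
tool_rot: [0.001, 0.117, 0.993, -0.0]
force: [0.4, 0.1, -0.1]
gripper_width: 0.0918
grasp_force: 0.0
t: 14.0
tool_pos: [0.4994, -0.1815, 0.023]
tool_rot: [0.0, 0.117, 0.993, 0.0]
force: [-0.8, 0.1, 2.3]
gripper_width: 0.059
grasp_force: 30.0
```

```bash
python3 -m pendant '-1 0 0 0.5 0 0 0;-1 0 0 1 0 0 0;-1 0 0 1 0 0 0;-1 0 0.4 1 0 0 0;-1 0 0.8 1 0 0 0;-1 0 1 0.5 0 0 0;-1 0 1 0 0 0 0;-1 0 1 0 0 0 0;-1 0 1 0 0 0 0;-1 0 1 0 0 0 0'; python3 -m pendant '-1 0.1 1 0 0 0 0;-1 0.4 1 0 0 0 0;-1 0.6 1 0 0 0 0;-1 0.8 1 0 0 0 0;-1 0.8 1 0 0 0 0;-1 0.8 1 0 0 0 0;-1 0.8 1 0 0 0 0;-1 0.6 1 0 0 0 0;-1 0.4 0.77 0 0 0 0;-1 0 0 0 0 0 0'; python3 -m pendant '-1 0 0 0 0 0 0;-1 0 0 0 0 0 0'
python3 - <<'E'
from h import *
p=eyes.capture("wrist");cal=eyes.get_calibration("wrist");T=get_state()['tool_pos'];print(T)
cv2.imwrite("pics/w5.png",p[:,:,::-1])
zb=T[2]-.023
oc=np.zeros((420,560),bool);oc[:, :228]=1;oc[:,326:]=1
for cs in ([(.03,zb+.014)],[(.011,zb+.014)],[(.03,zb+.014),(.011,zb+.014)]):
    f=edgefit("wrist",p,T[0],T[1],cs,cal,oc,span=.006); print("disc-T",f[0]-T[:2],f[1])
oc=np.zeros((420,560),bool);oc[222:]=1
print("flange",edgefit("wrist",p,.6583,.268,[(.055,.01)],cal,oc,span=.005))
E
```

```text
t: 15.0
tool_pos: [0.4987, 0.0052, 0.1734]
tool_rot: [0.0, 0.117, 0.993, -0.0]
force: [0.3, 0.6, -2.9]
gripper_width: 0.0589
grasp_force: 30.0
t: 16.0
tool_pos: [0.6581, 0.272, 0.1723]
tool_rot: [-0.0, 0.115, 0.993, 0.001]
force: [0.1, 0.4, -3.0]
gripper_width: 0.0593
grasp_force: 30.0
t: 16.2
tool_pos: [0.6579, 0.2655, 0.173]
tool_rot: [-0.0, 0.118, 0.993, -0.001]
force: [1.1, 0.4, -2.1]
gripper_width: 0.0591
grasp_force: 30.0
[0.65802795 0.26549714 0.17314877]
disc-T [-0.00112795  0.00040286] 162.7
disc-T [-0.00072795  0.00040286] 108.9
disc-T [-0.00092795  0.00050286] 267.9
flange (array([0.6577, 0.2682]), np.float64(235.9))
```

View pics/w5.png

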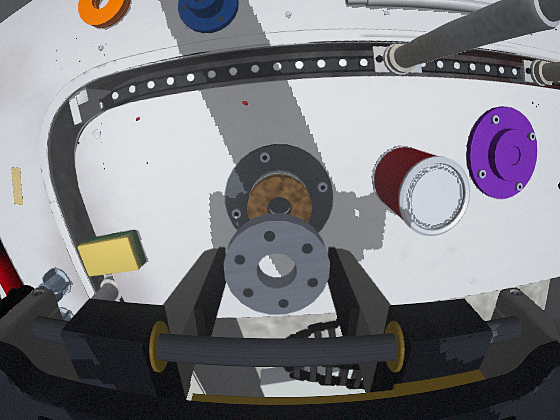

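The drive plate is held flat at (278,265), with its offset from the TCP about 0.5 mm from the lining's. The lining sits on the seat behind it at (278,195).

```bash
python3 -m pendant '-1 0.03 0.07 -0.5 0 0 0;-1 0 0 -1 0 0 0;-1 0 0 -0.9 0 0 0;-1 0 0 -0.6 0 0 0;-1 0 0 -0.3 0 0 0;-1 0 0 -0.15 0 0 0;-1 0 0 -0.05 0 0 0;-1 0 0 0 0 0 0;-1 0 0 0 0 0 0;-1 0 0 0 0 0 0'; python3 -m pendant '-1 0 0 0 0 0 0'
```

```text
t: 17.25
tool_pos: [0.6597, 0.2697, 0.0688]
tool_rot: [0.001, 0.117, 0.993, 0.0]
force: [0.4, 0.6, -3.4]
gripper_width: 0.059
grasp_force: 30.0
t: 17.35
tool_pos: [0.6594, 0.2696, 0.0685]
tool_rot: [0.0, 0.117, 0.993, 0.0]
force: [-0.3, -1.8, -2.7]
gripper_width: 0.059
grasp_force: 30.0
```

```bash
python3 -m pendant '-1 -0.015 -0.065 -0.06 0 0 0;-1 0 0 -0.05 0 0 0;-1 0 0 -0.03 0 0 0;-1 0 0 -0.02 0 0 0;-1 0 0 0 0 0 0;-1 0 0 0 0 0 0'; python3 -m pendant '-1 0 0 -0.015 0 0 0;-1 0 0 0 0 0 0';python3 -m pendant '-1 0 0 -0.01 0 0 0;-1 0 0 0 0 0 0'
```

```text
t: 17.95
tool_pos: [0.6587, 0.2674, 0.0631]
tool_rot: [-0.0, 0.117, 0.993, -0.0]
force: [-0.9, 0.3, -0.8]
gripper_width: 0.059
grasp_force: 30.0
t: 18.15
tool_pos: [0.6587, 0.2674, 0.0631]
tool_rot: [-0.0, 0.117, 0.993, 0.0]
force: [-2.7, -1.4, 2.7]
gripper_width: 0.059
grasp_force: 30.0
t: 18.35
tool_pos: [0.6587, 0.2674, 0.0631]
tool_rot: [-0.0, 0.117, 0.993, 0.0]
force: [-3.7, -0.9, 5.2]
gripper_width: 0.0592
grasp_force: 30.0
```

```bash
python3 -m pendant '-0.2 0 0 0 0 0 0;0.6 0 0 0 0 0 0;1 0 0 0 0 0 0;1 0 0 0 0 0 0;1 0 0 0 0 0 0;1 0 0 0.5 0 0 0;1 0 0 1 0 0 0;1 0 0 1 0 0 0;1 0 0 1 0 0 0;1 0 0 1 0 0 0'; python3 -m pendant '1 0 0 0 0 0 0;1 0 0 0 0 0 0;1 0 0 0 0 0 0'
python3 - <<'E'
from h import *
p=eyes.capture("wrist");cal=eyes.get_calibration("wrist");print(get_state()['tool_pos'])
cv2.imwrite("pics/w6.png",p[150:290,190:370,::-1].repeat(4,0).repeat(4,1))
print("flange",edgefit("wrist",p,.658,.268,[(.055,.01)],cal,span=.004))
for cs in ([(.03,.054)],[(.011,.054)],[(.03,.040)]): print("disc",edgefit("wrist",p,.658,.268,cs,cal,span=.006))
E
```

```text
t: 19.35
tool_pos: [0.6589, 0.2675, 0.1998]
tool_rot: [0.001, 0.117, 0.993, 0.0]
force: [0.5, 0.4, -0.8]
gripper_width: 0.0919
grasp_force: 0.0
t: 19.65
tool_pos: [0.6581, 0.2674, 0.1966]
tool_rot: [-0.001, 0.117, 0.993, -0.0]
force: [-0.0, 0.5, 0.2]
gripper_width: 0.092
grasp_force: 0.0
[0.65792047 0.26735656 0.19610748]
flange (array([0.6572, 0.2678]), np.float64(211.3))
disc (array([0.6577, 0.2677]), np.float64(130.6))
disc (array([0.6578, 0.2678]), np.float64(124.2))
disc (array([0.6618, 0.2666]), np.float64(105.9))
```

View pics/w6.png

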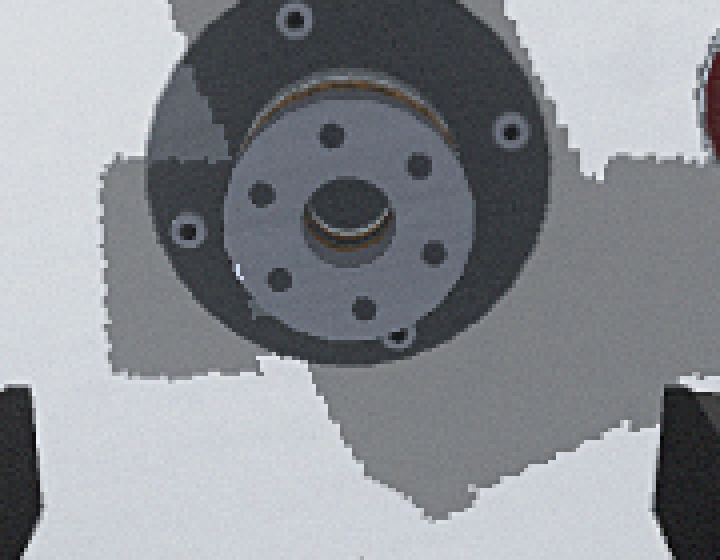

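The drive plate is centred on the stack, with flange and disc fits agreeing within 0.5 mm. Next is the pressure plate.

```bash
python3 -m pendant '1 -0.6 -0.1 0 0 0 0;1 -1 -0.1 0 0 0 0;1 -1 -0.1 0 0 0 0;1 -1 -0.1 0 0 0 0;1 -1 -0.1 0 0 0 0;1 -1 -0.1 0 0 0 0;1 -0.8 -0.1 0 0 0 0;1 -0.6 0 0 0 0 0;1 0 0 0 0 0 0;1 0 0 0 0 0 0'; python3 -m pendant '1 0 0 0 0 0 0;1 0 0 0 0 0 0'
python3 - <<'E'
from h import *
p=eyes.capture("wrist");cal=eyes.get_calibration("wrist");print(get_state()['tool_pos'])
cv2.imwrite("pics/w7.png",p[:,:,::-1])
for d in models.cut_out("wrist","pressure_plate"): print(round(d['score'],2),d['extent'],fit("wrist",d['pixels'],.448,.246,P['pressure_plate'],cal))
print(edgefit("wrist",p,.448,.246,[(.03,.012)],cal))
print(edgefit("wrist",p,.448,.246,[(.017,.042)],cal))
E
```

```text
t: 20.7
tool_pos: [0.4489, 0.2466, 0.1971]
tool_rot: [0.0, 0.117, 0.993, -0.0]
force: [0.1, -0.5, 0.3]
gripper_width: 0.0918
grasp_force: 0.0
t: 20.9
tool_pos: [0.4496, 0.2463, 0.1971]
tool_rot: [0.0, 0.118, 0.993, -0.0]
force: [-0.7, 0.5, -0.3]
gripper_width: 0.0922
grasp_force: 0.0
[0.4494564  0.24629317 0.19707377]
0.58 [277.3, 192.8, 61.2, 52.3] (array([0.4478, 0.2463]), 1.003)
0.43 [327.4, 320.5, 79.8, 37.0] (array([0.6288, 0.2718]), 1.266)
(array([0.447 , 0.2469]), np.float64(166.4))
(array([0.4461, 0.239 ]), np.float64(59.0))
```

View pics/w7.png

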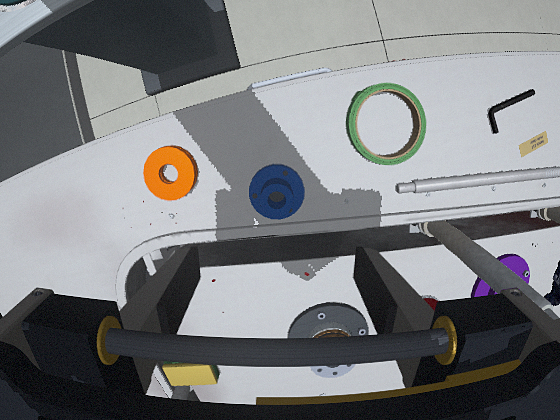

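The pressure plate is at (277,192), hub up and clear of the orange disc (170,173) and the tape roll (386,124).

```bash
python3 -m pendant '1 -0.03 0 -1 0 0 0;1 0 0 -1 0 0 0;1 0 0 -1 0 0 0;1 0 0 -1 0 0 0;1 0 0 -0.6 0 0 0;1 0 0 -0.4 0 0 0;1 0 0 -0.2 0 0 0;1 0 0 -0.1 0 0 0;1 0 0 0 0 0 0;1 0 0 0 0 0 0'; python3 -m pendant '-1 0 0 0 0 0 0;-1 0 0 0 0 0 0;-1 0 0 0 0 0 0;-1 0 0 0 0 0 0;-1 0 0 0 0 0 0;-1 0 0 0 0 0 0;-1 0 0 0 0 0 0;-1 0 0 0 0 0 0'
```

```text
t: 22.0
tool_pos: [0.4483, 0.2468, 0.039]
tool_rot: [0.001, 0.117, 0.993, 0.001]
force: [0.2, 0.6, 0.2]
gripper_width: 0.092
grasp_force: 0.0
t: 22.8
tool_pos: [0.4478, 0.2465, 0.0382]
tool_rot: [-0.0, 0.117, 0.993, -0.0]
force: [0.9, -0.4, -0.9]
gripper_width: 0.0335
grasp_force: 30.0
```

```bash
python3 -m pendant '-1 0 0 0.5 0 0 0;-1 0 0 1 0 0 0;-1 0 0 1 0 0 0;-1 0 0 1 0 0 0;-1 0.4 0.1 1 0 0 0;-1 0.8 0.1 0.7 0 0 0;-1 1 0.1 0 0 0 0;-1 1 0.1 0 0 0 0;-1 1 0.1 0 0 0 0;-1 1 0.1 0 0 0 0'; python3 -m pendant '-1 0.9 0.1 0 0 0 0;-1 0.6 0 0 0 0 0;-1 0.3 0 0 0 0 0;-1 0 0 0 0 0 0;-1 0 0 0 0 0 0;-1 0 0 0 0 0 0'
python3 - <<'E'
from h import *
p=eyes.capture("wrist");cal=eyes.get_calibration("wrist");T=get_state()['tool_pos'];print(T)
cv2.imwrite("pics/w8.png",p[100:350,130:430,::-1].repeat(2,0).repeat(2,1))
zb=T[2]-.0382
oc=np.zeros((420,560),bool)
for cs in ([(.03,zb+.012)],[(.017,zb+.042)],[(.03,zb)]):
    f=edgefit("wrist",p,T[0],T[1],cs,cal,oc,span=.006); print("disc-T",f[0]-T[:2],f[1])
for d in models.cut_out("wrist","pressure_plate"): print(round(d['score'],2),d['extent'],fit("wrist",d['pixels'],T[0],T[1],[(.03,zb,zb+.012),(.017,zb,zb+.042)],cal))
print("flange",edgefit("wrist",p,.658,.268,[(.055,.01)],cal,span=.005))
E
```

```text
t: 23.8
tool_pos: [0.6045, 0.2645, 0.1952]
tool_rot: [-0.0, 0.117, 0.993, -0.0]
force: [0.7, 1.3, -1.1]
gripper_width: 0.0334
grasp_force: 30.0
t: 24.4
tool_pos: [0.6567, 0.2678, 0.1945]
tool_rot: [-0.0, 0.117, 0.993, 0.0]
force: [-0.2, -0.1, -1.3]
gripper_width: 0.0334
grasp_force: 30.0
[0.65685146 0.26791463 0.194606  ]
disc-T [ 0.00634854 -0.00611463] 88.8
disc-T [-0.00045146  0.00028537] 164.4
disc-T [ 7.48543938e-04 -1.46300125e-05] 83.2
0.92 [275.4, 259.9, 93.7, 103.6] (array([0.6564, 0.2682]), 0.913)
flange (array([0.6577, 0.2679]), np.float64(157.9))
```

View pics/w8.png

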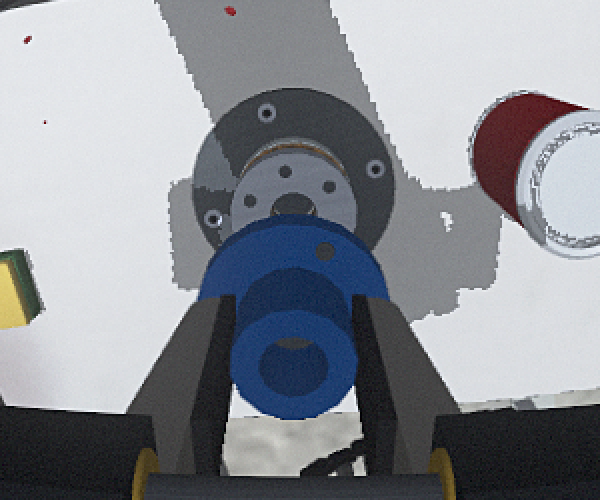

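The pressure plate is held level by the hub. Its offset from the TCP is about (-0.4, +0.3) mm.

```bash
python3 -m pendant '-1 0.05 0 -0.5 0 0 0;-1 0 0 -1 0 0 0;-1 0 0 -0.8 0 0 0;-1 0 0 -0.4 0 0 0;-1 0 0 -0.3 0 0 0;-1 0 0 -0.2 0 0 0;-1 0 0 0 0 0 0;-1 0 0 0 0 0 0;-1 0 0 0 0 0 0'; python3 -m pendant '-1 0 0 0 0 0 0'
```

```text
t: 25.4
tool_pos: [0.6599, 0.2677, 0.0994]
tool_rot: [0.001, 0.117, 0.993, 0.0]
force: [0.1, -0.6, -2.4]
gripper_width: 0.0332
grasp_force: 30.0
t: 25.5
tool_pos: [0.6597, 0.2677, 0.0992]
tool_rot: [0.001, 0.117, 0.993, 0.0]
force: [-0.0, -0.3, -2.5]
gripper_width: 0.0334
grasp_force: 30.0
```

```bash
python3 -m pendant '-1 -0.03 0 -0.06 0 0 0;-1 0 0 -0.06 0 0 0;-1 0 0 -0.04 0 0 0;-1 0 0 -0.03 0 0 0;-1 0 0 0 0 0 0;-1 0 0 0 0 0 0;-1 0 0 0 0 0 0'; python3 -m pendant '-1 0 0 0 0 0 0'
```

```text
t: 26.2
tool_pos: [0.6585, 0.2675, 0.0926]
tool_rot: [0.0, 0.117, 0.993, 0.0]
force: [0.3, 0.9, -1.8]
gripper_width: 0.0331
grasp_force: 30.0
t: 26.3
tool_pos: [0.6584, 0.2675, 0.0926]
tool_rot: [0.0, 0.117, 0.993, 0.0]
force: [-0.3, 0.4, -2.2]
gripper_width: 0.0333
grasp_force: 30.0
```

```bash
python3 -m pendant '-1 0 0 -0.015 0 0 0;-1 0 0 0 0 0 0'; python3 -m pendant '-1 0 0 -0.01 0 0 0;-1 0 0 0 0 0 0'; python3 -m pendant '-1 0 0 -0.01 0 0 0;-1 0 0 0 0 0 0'
```

```text
t: 26.5
tool_pos: [0.6585, 0.2675, 0.0924]
tool_rot: [0.0, 0.117, 0.993, 0.0]
force: [-0.2, 0.6, -1.3]
gripper_width: 0.033
grasp_force: 30.0
t: 26.7
tool_pos: [0.6585, 0.2675, 0.0923]
tool_rot: [0.0, 0.117, 0.993, 0.0]
force: [-0.8, -0.7, 2.5]
gripper_width: 0.0336
grasp_force: 30.0
t: 26.9
tool_pos: [0.6585, 0.2676, 0.0923]
tool_rot: [0.0, 0.117, 0.993, 0.0]
force: [-3.1, -1.1, 4.7]
gripper_width: 0.0335
grasp_force: 30.0
```

Contact made, so I'll release, lift and check.

```bash
python3 -m pendant '-0.6 0 0 0 0 0 0;0 0 0 0 0 0 0;0.6 0 0 0 0 0 0;1 0 0 0 0 0 0;1 0 0 0 0 0 0;1 0 0 0 0 0 0;1 0 0 0.5 0 0 0;1 0 0 1 0 0 0;1 0 0 1 0 0 0;1 0 0 1 0 0 0'; python3 -m pendant '1 0 0 0.5 0 0 0;1 0 0 0 0 0 0;1 0 0 0 0 0 0'
python3 - <<'E'
from h import *
p=eyes.capture("wrist");cal=eyes.get_calibration("wrist");print(get_state()['tool_pos'])
cv2.imwrite("pics/w9.png",p[120:320,160:400,::-1].repeat(3,0).repeat(3,1))
print("flange",edgefit("wrist",p,.658,.268,[(.055,.01)],cal,span=.004))
for cs in ([(.03,.066)],[(.017,.096)]): print("disc",edgefit("wrist",p,.658,.268,cs,cal,span=.004))
E
```

```text
t: 27.9
tool_pos: [0.6586, 0.2674, 0.1989]
tool_rot: [0.0, 0.117, 0.993, 0.0]
force: [-1.1, 1.3, 0.4]
gripper_width: 0.0922
grasp_force: 0.0
t: 28.2
tool_pos: [0.6579, 0.2675, 0.2109]
tool_rot: [-0.0, 0.117, 0.993, -0.0]
force: [-0.4, -0.5, -0.4]
gripper_width: 0.0919
grasp_force: 0.0
[0.65749418 0.26736366 0.20998578]
flange (array([0.6564, 0.2677]), np.float64(210.1))
disc (array([0.6595, 0.2668]), np.float64(75.5))
disc (array([0.6578, 0.2589]), np.float64(76.6))
```

View pics/w9.png

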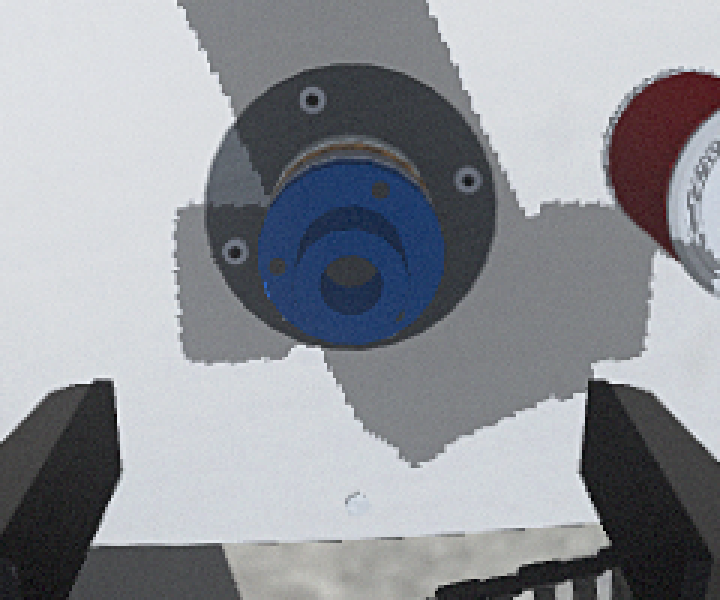

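```bash
python3 - <<'E'
from h import *
p=eyes.capture("wrist").astype(int);cal=eyes.get_calibration("wrist")
m=(p[:,:,2]-p[:,:,0]>25); m[:120]=0;m[320:]=0;m[:,:160]=0;m[:,400:]=0
print(m.sum(),fit("wrist",m,.658,.268,[(.03,.054,.066),(.017,.054,.096)],cal))
E
```

```text
2927 (array([0.6583, 0.2676]), 0.996)
```

```bash
python3 - <<'E'
from h import *
for i in range(2):
    p=eyes.capture("wrist");cal=eyes.get_calibration("wrist");q=p.astype(int)
    m=(q[:,:,2]-q[:,:,0]>25); m[:120]=0;m[320:]=0;m[:,:160]=0;m[:,400:]=0
    print("blue",fit("wrist",m,.658,.268,[(.03,.054,.066),(.017,.054,.096)],cal),"flange",edgefit("wrist",p,.658,.268,[(.055,.01)],cal,span=.004)[0])
    d=models.cut_out("wrist","stand")
    # blue rim only against edges, masking hub region
    oc=np.zeros((420,560),bool)
    b=m.astype(np.float32)[:,:,None].repeat(3,2)*255
    print("blue rim",edgefit("wrist",b.astype(np.uint8),.658,.268,[(.03,.066)],cal,span=.004)[0],get_state()['tool_pos'])
E
```

```text
blue (array([0.6587, 0.2676]), 0.993) flange [0.6576 0.2679]
blue rim [0.6579 0.2679] [0.65762746 0.26724658 0.20968492]
blue (array([0.659 , 0.2677]), 1.001) flange [0.6579 0.2679]
blue rim [0.6581 0.268 ] [0.65796798 0.26733851 0.21024705]
```

The blue rim and flange agree within 0.3 mm, so I'm handing in.

```bash
python3 -c "
from bench import r
print(r.job_done())"
```

```text
the job is handed in; nothing more can be done
None
```

The clutch pack is built on the grey stand in the order asked (lining, drive plate, pressure plate hub up), each disc measured within about 0.5 mm of the stand's axis, and I handed the job in about 28 s into the 72 s allowed; no verdict came back.

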